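Slide the specimen board home on its loading track and bolt it

TASK

With the fingertips alone, push the grey specimen board along its rails towards the end with the bolt until you feel it drop into the locating notches, level and fully down; then push the small bolt's black knob inwards as far as it goes, so that the bolt covers the board's edge. Nothing is to be picked up: do not lift the board off its rails, leave the specimens standing in its pockets, and leave the other things on the bench where they are.

Things in the scene. Friction and masses are not known exactly. Their poses are not given: they have to be found in the camera images.
- track: Fixed metal track, 280 x 150 mm. Origin on the worktop under its centre; +x is the push direction along the rails, z up. Two steel rails, 30 to 56 mm either side of the centre line, tops at z = 24 mm; between them nothing is above 12 mm. Guide strips 61.5 to 67.5 mm either side, tops at 39 mm. The bolt's housing stands outside the +y strip, x 53 to 97, y 67 to 136 mm, 47.5 mm high.
- home (a point): Where the board's origin comes to lie when home: on the track's centre line, 75 mm along +x, 18 mm above the worktop. There the board's four feet drop at once into notches across the rails, 6 mm deep with 3 mm play each way; their upright far walls then stop it.
- board: Loose grey board, 0.25 to 0.5 kg, 100 (x, along the track's) x 120 x 10 mm, on four feet, 1.5 mm side play. Origin: its centre at the feet's underside, 24 mm above the worktop riding, 18 mm dropped; the plate lies 10 to 20 mm above it. Starts 95 to 160 mm short of home; dry friction.
- push_lip (a point): Middle of the outer (rear) face of the board's push lip at its rear (-x) edge, 24 mm above the board's origin and 50 mm behind it. The lip is an upright strip 60 mm wide across the track, 6 mm thick, reaching 10 to 34 mm above the board's origin. About 2 to 8 N here, along the track's +x, slides the board.
- bolt (a joint): Travel of the bolt in m: 0 drawn back (start: 0 to 0.004), 0.03 fully in (end stop). Grows as the knob is pushed along the track's -y; about 2 N; stays where left. Fully in, its tip overlaps the board's edge by 17 mm, 2.5 mm above the plate of a dropped board; a board still riding on the rails blocks it.
- bolt_knob (a point): Point on the axis of the bolt's black upright knob, 14 mm across, 58.5 mm above the worktop; the knob reaches from 47.5 to 68.5 mm above the worktop. At bolt = 0 it is at x = 75 mm, y = 118 mm in the track's frame.
- mount_specimen_31: Mounted specimen, a resin disc 30 mm across and 15 mm high, standing in one of the board's three shallow pockets, at x, y = -22, -30; -22, 12; 22, -9 mm in the board's frame, pocket floor 17 mm above the board's origin. Origin at the centre of its underside. Not to be lifted.
- mount_specimen_12: Mounted specimen, a resin disc 30 mm across and 19 mm high, standing in one of the board's three shallow pockets, at x, y = -22, -30; -22, 12; 22, -9 mm in the board's frame, pocket floor 17 mm above the board's origin. Origin at the centre of its underside. Not to be lifted.
- mount_specimen_33: Mounted specimen, a resin disc 30 mm across and 19 mm high, standing in one of the board's three shallow pockets, at x, y = -22, -30; -22, 12; 22, -9 mm in the board's frame, pocket floor 17 mm above the board's origin. Origin at the centre of its underside. Not to be lifted.
- test_block_round: Bystander: round steel hardness block, 55 mm across, 11 mm high. Origin at the centre of its underside.
- hex_key: Bystander: black hex key lying flat, 98 mm long. Origin at the centre of its underside.
- tweezers: Bystander: steel tweezers lying flat, 124 mm long. Origin at the centre of its underside.
- sample_jar_0: Bystander: small sample jar with a white lid, 38 mm across, 48 mm high. Origin at the centre of its underside.

How it is judged (in metres and radians):
On the way, in this order (a step that is already met when the one before it is completed fails the run):
1. the board has dropped into the notches while the bolt is still drawn back (x of board in the frame of track between 0.069 and 0.081 m and y of board in the frame of track between -0.004 and 0.004 m and z of board in the frame of track below 0.0205 m and angle between board's own z axis and vertical below 0.04 rad and value of joint bolt below 0.008 m), for 0.2 s.
2. the bolt is pushed in over the seated board (x of board in the frame of track between 0.069 and 0.081 m and y of board in the frame of track between -0.004 and 0.004 m and z of board in the frame of track below 0.0205 m and angle between board's own z axis and vertical below 0.04 rad and value of joint bolt above 0.024 m), for 0.2 s.
At the end, for the whole second after the job is handed in: The board is down in the notches (its origin less than 20.5 mm above the worktop, 69 to 81 mm along the track, within 4 mm of its centre line, tilted less than 0.04 rad) and at rest, the bolt is pushed in by more than 24 mm, and the three specimens stand upright in their pockets (all of step 2 and linear speed of board below 0.01 m/s and z of each of mount_specimen_31, mount_specimen_12, mount_specimen_33 in the frame of board below 0.021 m and angle between each of mount_specimen_31, mount_specimen_12, mount_specimen_33's own z axis and vertical below 0.1 rad and horizontal distance between each of mount_specimen_31, mount_specimen_12, mount_specimen_33 and board below 0.05 m); the robot touches nothing.
It fails at once if the board is lifted off its rails (z of board in the frame of track above 0.034 m or angle between board's own z axis and vertical above 0.25 rad).
It fails at once if a specimen is lifted or knocked out of its pocket or tipped (z of any of mount_specimen_31, mount_specimen_12, mount_specimen_33 in the frame of board above 0.029 m or angle between any of mount_specimen_31, mount_specimen_12, mount_specimen_33's own z axis and vertical above 0.35 rad).
It fails at once if a bystander is moved by more than 25 mm (distance of any of test_block_round, hex_key, tweezers, sample_jar_0 from where it was at the start of the episode above 0.025 m).
It also fails if it takes over 48 s, if anything falls off the work surface, if the arm or the gripper's body presses on something with over 40 N, if the wrist force passes 120 N, or if a joint passes its speed limit or range.

ROBOT

A 7-joint arm with a two-finger parallel gripper is mounted at the origin on a cart in front of the work surface, level with it; the furniture and walls round the work are solid. World frame = base frame: x ahead of the robot, y to its left, z up, the work surface at z = 0. Lengths are in mm, angles in degrees, forces in N, time in s.
With the tool pointing down it reaches from about 400 to 900 mm from the base axis. Payload 5.5 kg.
Tool frame: the origin (TCP) lies midway between the tips of the shut fingers; the grasp point (between the pads) lies 19 mm behind it; x points along the fingers, y is the direction in which the jaws open and shut, and the axes are right-handed (so a half turn about x gives the same grasp; the last joint's range is limited). The gripper opens to 92 mm and grips with 3 to 60 N. Pads are 19 mm wide; open, the fingers measure 130 mm over their backs; the gripper's body (75 mm by 190 mm) begins 47 mm behind the grasp point.
Start: joints at [83.033, 28.699, -24.465, 88.831, 12.651, 65.22, -12.049], TCP at [244.025, -602.454, 226.729] pointing down, gripper open.
Joint ranges: [-164.97, 164.97], [-17.58, 116.51], [-87.97, 89.64], [11.32, 138.91], [-80.73, 260.73], [10.89, 115.49], [-147.41, 147.41]. Speed limits (degrees/s): [147.25, 147.25, 180, 180, 180, 180, 180].

INTERFACE

Orientations are given as [roll, pitch, yaw] about the fixed x, y, z axes, in that order (R = Rz(yaw) Ry(pitch) Rx(roll)).
In Python, from plant import bot, viewer, order gives the robot as it stands.
- The arm moves only by the shell command python3 -m pendant 'ROWS'. ROWS is JSON, a list that holds one entry, the list of rows, each a list of 5 numbers: the finger opening in cm, from 0 to 9.18, then the shift along the tool's x, y, z in cm, then the turn about the tool's x in degrees. A call has 1 to 20 rows; each row shifts and turns the commanded pose from where the row before left it, along the tool's axes as they then stand; what a row does not reach is not made up. A row lasts 1/8 s, in which the tool goes at most 62.5 mm and 10.7 degrees, less where a joint would pass 70% of its speed; a pose out of reach is approached as far as the arm can. A call is refused whole if a number of a shift passes 6.25 or a number of a turn 10.7, either way. A call with a gripper value outside its range is refused whole. The fingers move at their own pace and stop on an object; the grip force is fixed at half the most. Time passes only in rows, so rows that do not move let the fingers close. It gives the time, the measured TCP pose, the force and the opening at its end, in the units of the state.
- bot.read_state(): the state, without advancing time (a new reading comes with each control period).
- viewer.grab_frame(name): name is "scene" or "side" or "wrist"; returns a dict with "frame" (420x560x3 uint8, red, green, blue), "intrinsics" (3x3 intrinsics, pixels), "world_to_cam" (4x4, takes a point from world to camera coordinates); the wrist camera has in their place "hand_eye" (4x4, takes a point from camera to tool coordinates, whose origin is the TCP and whose axes are the tool frame's). Camera axes: x right, y down, z forward; pixel columns grow to the right and rows downward; lengths in mm; the calibration is good to about 2 mm. A picture is of the moment at which its call begins: read the wrist's pose just before it. There is no depth.
- order.hand_in(): hands the job in, once; it reports no verdict.
The state is a dict: "time_s": time; "qpos": joint angles; "joint_vel": joint speeds; "joint_torque": joint torques, N m; "ee_pos": TCP position; "tool_rot": TCP orientation; "wrist_force": force on the tool from outside, world axes, zero at the start; "moment": the same for the moment, N m; "opening": opening from 0.0 (shut) to 1.0 (fully open).
Only numpy, scipy, OpenCV 4.12 (cv2) and the standard library are available. Lean on these libraries where they do the work, as an engineer would, in place of code of your own. Each camera call takes 0.05 s, during which the arm holds its last target. There are 200 camera calls.

## Working session

There is one attempt and no reset: what is moved stays moved. The work goes in short steps, Python scripts to look and compute and a shell command to move; the robot and the scene stay as the last step left them, time stands still between calls to the robot, and variables do not carry over. Pictures are saved under pics/ and viewed, about 8 in all and at most 12, crops included, and the job is handed in when it is done.

```bash
mkdir -p pics; python3 - <<'E'
from plant import bot,viewer
import cv2,pickle
s=bot.read_state();print({k:s[k] for k in('time_s','ee_pos','tool_rot','wrist_force','opening')})
for n in('scene','side'):
    f=viewer.grab_frame(n);pickle.dump(f,open(n+'.pkl','wb'))
    cv2.imwrite(f'pics/{n}0.png',cv2.resize(f['frame'][...,::-1],(800,600),interpolation=cv2.INTER_CUBIC))
E
```

```text
{'time_s': 0.0, 'ee_pos': array([ 243.71961531, -601.83706297,  225.69280839]), 'tool_rot': array([-92.25410779,  89.89134156, 109.79886455]), 'wrist_force': array([-0.27803765,  0.28153323,  0.10500449]), 'opening': 1.0014542138832137}
```

View pics/scene0.png

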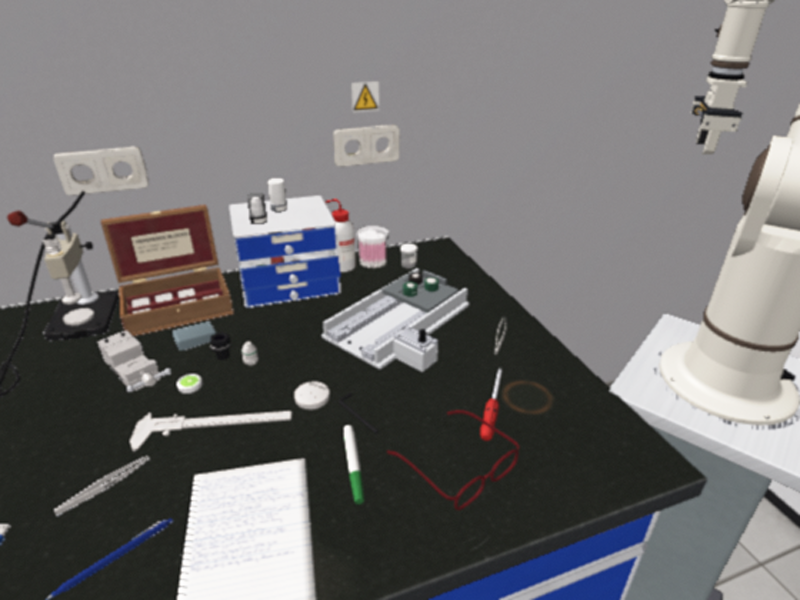

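View pics/side0.png

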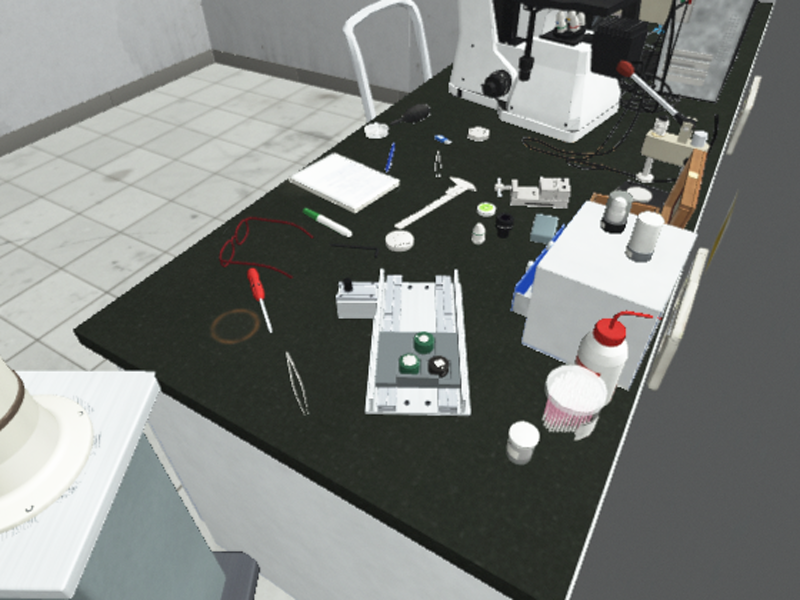

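The scene view shows the track at about (395,310). The side view shows it at (370-470, 270-415), with the bolt housing at (357,300), the board at about (418,358) and the jar at (522,440). I'll enlarge both.

```bash
python3 - <<'E'
import cv2,pickle
f=pickle.load(open('side.pkl','rb'))['frame'][185:295,230:340,::-1]
g=pickle.load(open('scene.pkl','rb'))['frame'][170:270,220:340,::-1]
cv2.imwrite('pics/side1.png',cv2.resize(f,None,fx=5.4,fy=5.4,interpolation=cv2.INTER_CUBIC))
cv2.imwrite('pics/scene1.png',cv2.resize(g,None,fx=6,fy=6,interpolation=cv2.INTER_CUBIC))
E
```

```text
(no output)
```

View pics/side1.png

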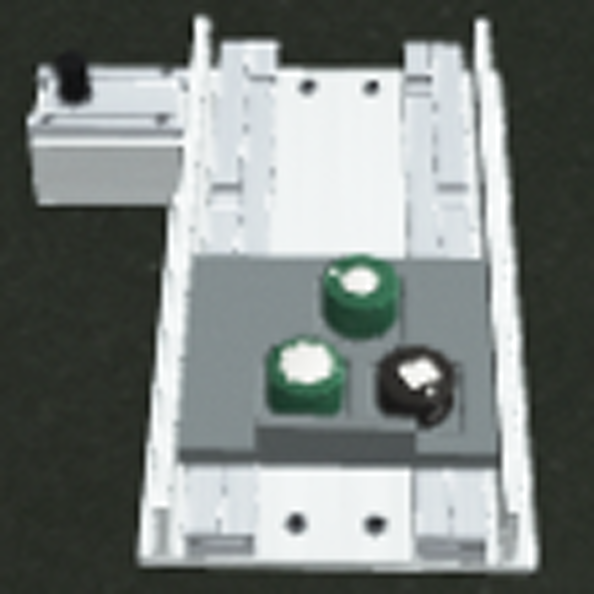

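View pics/scene1.png

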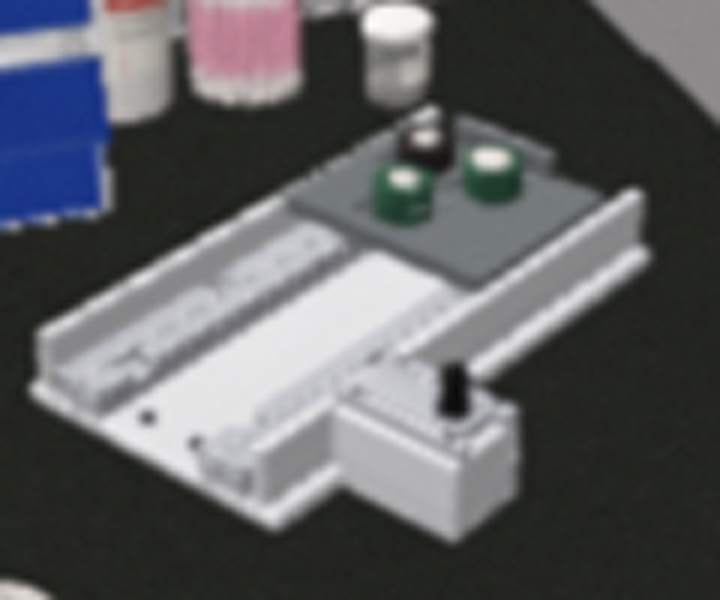

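```bash
cat > fit.py <<'E'
import numpy as np,pickle
from scipy.optimize import least_squares
S=[((-140,75,0),(138,568),0),((-140,-75,0),(538,570),0),((140,64.5,39),(203,18),0),((140,-64.5,39),(482,18),0),
((75,117,68.5),(72,58),0),((-50,60,44),(180,450),1),((-50,-60,44),(497,452),1),((50,60,44),(195,256),1),((50,-60,44),(487,258),1)]
C=[((140,-75,0),(32,395),0),((140,75,0),(275,530),0),((-140,75,0),(650,258),0),((75,117,68.5),(455,366),0),
((50,-60,44),(288,205),1),((50,60,44),(475,285),1),((-50,60,44),(603,192),1)]
cs={n:pickle.load(open(n+'.pkl','rb')) for n in('side','scene')}
def T(p,P):
    c,s=np.cos(p[2]),np.sin(p[2]); return np.array([p[0]+c*P[0]-s*P[1],p[1]+s*P[0]+c*P[1],P[2]])
def res(p):
    r=[]
    for n,L,o,k in(('side',S,(230,185),5.4),('scene',C,(220,170),6)):
        for P,uv,b in L:
            q=T(p,(P[0]+b*p[3],P[1],P[2]));q=cs[n]['world_to_cam']@np.r_[q,1]
            w=cs[n]['intrinsics']@q[:3];r+=list(w[:2]/w[2]-np.array(o)-np.array(uv)/k)
    return np.array(r)
if __name__=='__main__':
    best=min((least_squares(res,[500,-400,a,-50],loss='soft_l1',x_scale=[100,100,1,50]) for a in np.arange(0,6.3,.8)),key=lambda r:r.cost)
    p=best.x;print(p,np.degrees(p[2])%360,best.cost);print(res(p).reshape(-1,2).round(1))
    print('lip',T(p,(p[3]-50,0,48)),'knob',T(p,(75,118,58)),'home lip',T(p,(25,0,42)))
E
python3 fit.py; python3 - <<'E'
from plant import bot
from scipy.spatial.transform import Rotation as R
print(R.from_euler('xyz',bot.read_state()['tool_rot'],degrees=True).as_matrix().round(3))
E
```

```text
[554.23972972 216.72755887   1.55694781 -68.04455201] 89.20653866462965 6.716586673097522
[[-0.  -0.3]
 [-0.1  0.7]
 [-0.2 -0.9]
 [-0.2 -0.4]
 [-0.3 -0.5]
 [-0.7 -0.5]
 [ 0.8  0.1]
 [-0.6 -0.7]
 [ 0.2 -0.4]
 [-0.2 -0.5]
 [ 0.3 -0.5]
 [-0.3 -0. ]
 [ 0.1 -0.6]
 [-0.7 -3. ]
 [ 0.9 -2.1]
 [ 0.2 -0.5]]
lip [552.60504048  98.69432604  48.        ] knob [437.28964989 293.35443946  58.        ] home lip [554.58593147 241.72516164  42.        ]
[[-0.001  0.375 -0.927]
 [ 0.002 -0.927 -0.375]
 [-1.    -0.002 -0.   ]]
```

```bash
python3 - <<'E'
import pickle,numpy as np
c=pickle.load(open('side.pkl','rb'));K=c['intrinsics'];W=c['world_to_cam'];R,t=W[:3,:3],W[:3,3]
def g(u,v,z=0):
    d=R.T@np.linalg.inv(K)@[u*.7,v*.7,1];o=-R.T@t;return (o+d*(z-o[2])/d[2]).round()
for n,a in dict(jar=(520,460),pink=(568,430),pinktop60=(560,375,70),drawer=(526,345),drawerL=(514,310),tweez=(305,413),tweez2=(290,352),bottle=(588,435)).items():print(n,g(*a))
E
```

```text
jar [687.   7.   0.]
pink [759.  54.  -0.]
pinktop60 [744.  94.  70.]
drawer [726. 212.   0.]
drawerL [718. 292.   0.]
tweez [391.  79.   0.]
tweez2 [350. 195.   0.]
bottle [785.  46.   0.]
```

```bash
python3 -m pendant '[[[0,0,-2.51,-2.68,0],[0,0,-2.51,-2.68,0],[0,0,-2.51,-2.68,0],[0,0,-2.51,-2.68,0],[0,0,-2.51,-2.68,0],[0,0,-2.51,-2.68,0],[0,0,-2.51,-2.68,0],[0,0,-2.51,-2.68,0],[0,0,-2.51,-2.68,0],[0,0,-2.51,-2.68,0],[0,0,-2.51,-2.68,0],[0,0,-2.51,-2.68,0]]]'
```

```text
time_s: 1.6
ee_pos: [429.1, -201.4, 226.6]
tool_rot: [-19.1, 90.0, -177.1]
wrist_force: [0.9, -0.2, 0.9]
opening: 0.003
```

```bash
python3 -m pendant '[[[0,0,-2.51,-2.68,0],[0,0,-2.51,-2.68,0],[0,0,-2.51,-2.68,0],[0,0,-2.51,-2.68,0],[0,0,-2.51,-2.68,0],[0,0,-2.51,-2.68,0],[0,0,-2.51,-2.68,0],[0,0,-2.51,-2.68,0],[0,0,0,0,-9.6],[0,0,0,0,-9.6],[0,0,0,0,-9.6],[0,0,0,0,-9.6],[0,0,0,0,-9.6],[0,0,0,0,-9.6],[0,0,0,0,-9.6],[0,0,0,0,0],[0,0,0,0,0]]]'
python3 - <<'E'
from plant import bot,viewer
from scipy.spatial.transform import Rotation as R
import cv2,pickle
s=bot.read_state();print(s['ee_pos'],R.from_euler('xyz',s['tool_rot'],degrees=True).as_matrix().round(3),s['qpos'].round())
f=viewer.grab_frame('wrist');pickle.dump((s,f),open('w.pkl','wb'))
cv2.imwrite('pics/w0.png',cv2.resize(f['frame'][...,::-1],(800,600)))
E
```

```text
time_s: 3.72
ee_pos: [552.2, 63.9, 226.5]
tool_rot: [-97.9, 90.0, 171.1]
wrist_force: [-0.2, -0.5, 0.3]
opening: 0.005
[552.21478393  63.91115978 226.50704316] [[-0.     1.    -0.016]
 [ 0.    -0.016 -1.   ]
 [-1.    -0.    -0.   ]] [ 35.  28. -58. 102.  26.  65. -32.]
```

View pics/w0.png

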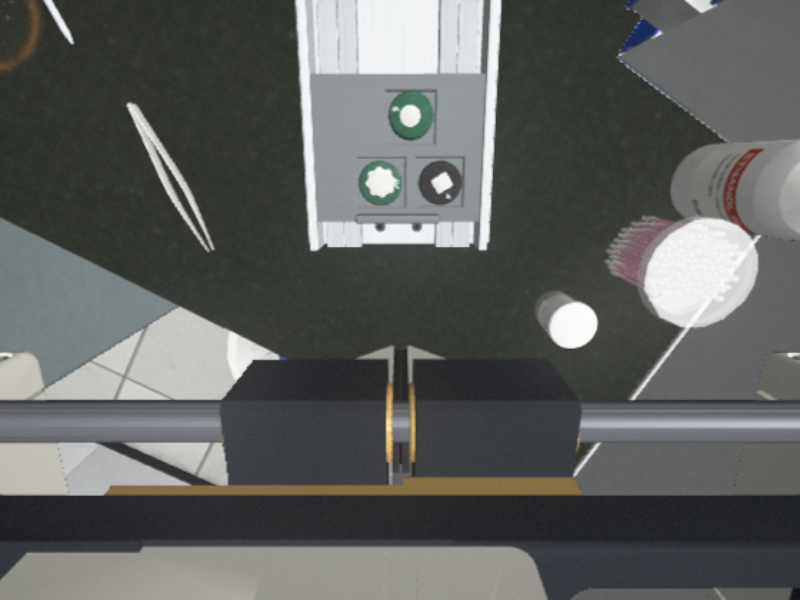

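The wrist view shows the board at (310-480, 73-222), with its lip at about (398,217), squarely ahead of the gripper. The track's rear end is at row 249.

```bash
python3 - <<'E'
import pickle,numpy as np
from scipy.spatial.transform import Rotation as Ro
s,c=pickle.load(open('w.pkl','rb'))
R=Ro.from_euler('xyz',s['tool_rot'],degrees=True).as_matrix();H=c['hand_eye'];K=c['intrinsics']
o=R@H[:3,3]+s['ee_pos']
def g(u,v,z=0):
    d=R@H[:3,:3]@np.linalg.inv(K)@[u*.7,v*.7,1];return (o+d*(z-o[2])/d[2]).round(1)
for n,a in dict(rearL=(311,221,44),rearR=(480,221,44),lipL=(357,221,58),lipR=(438,221,58),frontL=(310,73,44),frontR=(484,73,44),stripL=(315,249,39),stripR=(485,249,39)).items():print(n,g(*a))
E
```

```text
rearL [485.8 102.4  44. ]
rearR [610.5 100.4  44. ]
lipL [521.1 103.3  58. ]
lipR [578.4 102.4  58. ]
frontL [492.1 201.8  44. ]
frontR [610.  199.9  44. ]
stripL [486.4  80.7  39. ]
stripR [615.9  78.6  39. ]
```

```bash
python3 -m pendant '[[[0,3.8,0,0,0],[0,3.8,0,0,0],[0,3.8,0,0,0],[0,3.8,0,0,0],[0,3.8,0,0,0],[0,0,0,0,0],[0,0,0,0,0],[0,0,0,-0.8,0],[0,0,0,-0.8,0],[0,0,0,-0.4,0],[0,0,0,-0.4,0],[0,0,0,-0.4,0],[0,0,0,0,0]]]'
```

```text
time_s: 5.4
ee_pos: [552.8, 90.2, 36.8]
tool_rot: [-8.4, 89.8, -99.2]
wrist_force: [-0.5, -4.5, 3.4]
opening: 0.007
```

```bash
python3 -m pendant '[[[0,0,0,-0.6,0],[0,0,0,-0.6,0],[0,0,0,-0.6,0],[0,0,0,-0.6,0],[0,0,0,-0.6,0],[0,0,0,-0.6,0],[0,0,0,-0.6,0],[0,0,0,-0.6,0],[0,0,0,-0.6,0],[0,0,0,-0.6,0],[0,0,0,-0.6,0],[0,0,0,-0.6,0],[0,0,0,-0.6,0],[0,0,0,-0.6,0],[0,0,0,-0.6,0],[0,0,0,-0.6,0],[0,0,0,-0.6,0],[0,0,0,-0.6,0]]]'
python3 -m pendant '[[[0,0,0,-0.3,0],[0,0,0,-0.3,0],[0,0,0,-0.3,0],[0,0,0,-0.3,0],[0,0,0,-0.3,0]]]'
```

```text
time_s: 7.65
ee_pos: [554.8, 196.9, 36.7]
tool_rot: [-1.3, 89.7, -92.2]
wrist_force: [0.3, -8.4, 5.0]
opening: 0.007
time_s: 8.28
ee_pos: [555.0, 211.7, 36.7]
tool_rot: [-0.5, 89.7, -91.4]
wrist_force: [-0.9, -7.2, 5.8]
opening: 0.006
```

```bash
python3 -m pendant '[[[0,0,0,-0.3,0],[0,0,0,-0.3,0],[0,0,0,-0.3,0],[0,0,0,-0.2,0],[0,0,0,-0.2,0]]]'
python3 -m pendant '[[[0,0,0,-0.2,0],[0,0,0,-0.2,0],[0,0,0,-0.2,0]]]'
```

```text
time_s: 8.9
ee_pos: [555.2, 224.7, 36.6]
tool_rot: [-1.2, 89.7, -92.1]
wrist_force: [-1.0, -7.6, 5.5]
opening: 0.007
time_s: 9.28
ee_pos: [554.9, 232.0, 36.4]
tool_rot: [-6.8, 89.8, -97.6]
wrist_force: [0.4, -4.8, 1.5]
opening: 0.002
```

```bash
python3 -m pendant '[[[0,0,0,-0.1,0],[0,0,0,-0.1,0],[0,0,0,-0.1,0]]]'
python3 -m pendant '[[[0,0,0,-0.1,0],[0,0,0,-0.1,0],[0,0,0,-0.1,0]]]'
```

```text
time_s: 9.65
ee_pos: [554.5, 235.3, 36.4]
tool_rot: [-16.0, 89.8, -106.8]
wrist_force: [-0.2, -6.9, 3.3]
opening: 0.005
time_s: 10.02
ee_pos: [554.5, 235.4, 36.4]
tool_rot: [-12.6, 89.5, -103.5]
wrist_force: [-3.4, -14.4, 8.5]
opening: 0.005
```

The force is now rising with no motion, so the board is against the notch walls. I'll back off, rise and check.

```bash
python3 -m pendant '[[[0,0,0,0.5,0],[0,0,0,1,0],[0,0,0,1.5,0],[0,-4,0,0,0],[0,-4,0,0,0],[0,-4,0,0,0],[0,0,0,0,0],[0,0,0,0,0]]]'
python3 - <<'E'
from plant import bot,viewer
import cv2,pickle,numpy as np
s=bot.read_state();f=viewer.grab_frame('wrist');pickle.dump((s,f),open('w.pkl','wb'))
g=viewer.grab_frame('side');h=viewer.grab_frame('scene')
cv2.imwrite('pics/w1.png',cv2.resize(f['frame'][:300,100:500,::-1],(800,600),interpolation=cv2.INTER_CUBIC))
a=cv2.resize(g['frame'][175:295,220:340,::-1],(400,400),interpolation=cv2.INTER_CUBIC)
b=cv2.resize(h['frame'][160:280,220:340,::-1],(400,400),interpolation=cv2.INTER_CUBIC)
cv2.imwrite('pics/s1.png',np.hstack([a,b]))
E
```

```text
time_s: 11.02
ee_pos: [554.1, 209.2, 156.3]
tool_rot: [-15.9, 90.0, -106.7]
wrist_force: [0.3, -0.4, -0.4]
opening: 0.006
```

View pics/w1.png

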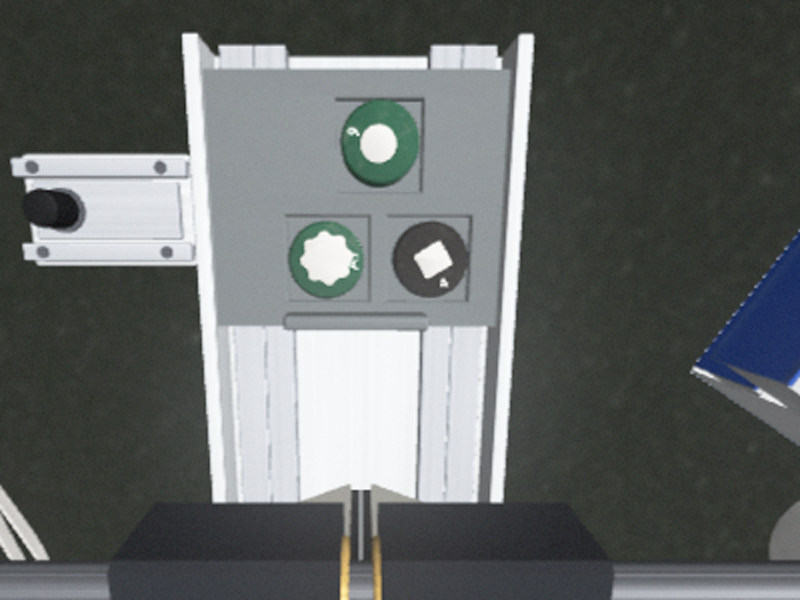

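View pics/s1.png

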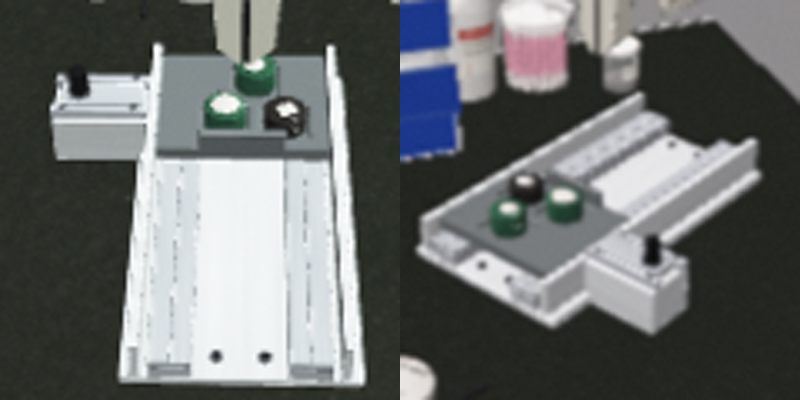

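The board sits level, with its plate just below the guide strip tops, and the specimens are upright. The wrist view shows the knob top at about (40,207) and the knob foot at about (66,210).

```bash
python3 - <<'E'
import pickle,numpy as np
from scipy.spatial.transform import Rotation as Ro
s,c=pickle.load(open('w.pkl','rb'))
R=Ro.from_euler('xyz',s['tool_rot'],degrees=True).as_matrix();H=c['hand_eye'];K=c['intrinsics']
o=R@H[:3,3]+s['ee_pos']
def g(u,v,z=0):
    d=R@H[:3,:3]@np.linalg.inv(K)@[u/2+100,v/2,1];return (o+d*(z-o[2])/d[2]).round(1)
for n,a in dict(ktop=(40,207,68.5),kfoot=(64,211,47.5),lipR=(428,329,52),lipL=(285,329,52),rearL=(218,325,38),rearR=(494,325,38),frontL=(203,69,38),frontR=(511,69,38)).items():print(n,g(*a))
print(s['ee_pos'],R.round(3))
E
```

```text
ktop [437.5 295.4  68.5]
kfoot [436.8 294.8  47.5]
lipR [581.3 246.8  52. ]
lipL [522.8 247.5  52. ]
rearL [492.3 247.7  38. ]
rearR [611.1 246.2  38. ]
frontL [493.9 346.7  38. ]
frontR [613.2 345.2  38. ]
[554.10914491 209.18965845 156.30044731] [[-0.     1.    -0.014]
 [-0.001 -0.014 -1.   ]
 [-1.    -0.     0.001]]
```

```bash
python3 -m pendant '[[[0,0,-3.4,-1.67,0],[0,0,-3.4,-1.67,0],[0,0,-3.4,-1.67,0],[0,0,-3.4,-1.67,0],[0,0,-3.4,-1.67,0],[0,0,0,0,0],[0,2.55,0,0,0],[0,2.55,0,0,0],[0,2.55,0,0,0],[0,2.55,0,0,0],[0,0,0,0,0],[0,0,0,0,0]]]'
python3 -m pendant '[[[0,0,0.6,0,0],[0,0,0.6,0,0],[0,0,0.4,0,0],[0,0,0.4,0,0],[0,0,0.4,0,0],[0,0,0.3,0,0]]]'
```

```text
time_s: 12.68
ee_pos: [385.8, 295.9, 55.0]
tool_rot: [-161.7, 90.0, 107.6]
wrist_force: [0.5, 0.6, 1.3]
opening: 0.004
time_s: 13.42
ee_pos: [412.6, 295.4, 54.7]
tool_rot: [-98.0, 90.0, 171.3]
wrist_force: [-0.2, -0.6, 0.4]
opening: 0.003
```

```bash
python3 -m pendant '[[[0,0,0.4,0,0],[0,0,0.4,0,0],[0,0,0.4,0,0],[0,0,0.4,0,0]]]'
python3 -m pendant '[[[0,0,0.3,0,0],[0,0,0.3,0,0],[0,0,0.2,0,0]]]'
```

```text
time_s: 13.92
ee_pos: [428.5, 295.1, 54.7]
tool_rot: [-62.8, 90.0, -153.5]
wrist_force: [-0.8, -0.4, -0.4]
opening: 0.003
time_s: 14.3
ee_pos: [436.6, 295.1, 54.7]
tool_rot: [-139.8, 90.0, 129.4]
wrist_force: [-2.6, -0.7, -0.3]
opening: 0.008
```

```bash
python3 -m pendant '[[[0,0,0.3,0,0],[0,0,0.3,0,0],[0,0,0.3,0,0]]]'
python3 - <<'E'
from plant import bot,viewer
import cv2,pickle
s=bot.read_state();f=viewer.grab_frame('wrist');pickle.dump((s,f),open('w.pkl','wb'))
cv2.imwrite('pics/w2.png',cv2.resize(f['frame'][...,::-1],(800,600)))
E
```

```text
time_s: 14.68
ee_pos: [443.6, 294.9, 54.4]
tool_rot: [-74.4, 89.8, -165.2]
wrist_force: [-10.7, -0.3, 3.6]
opening: 0.006
```

View pics/w2.png

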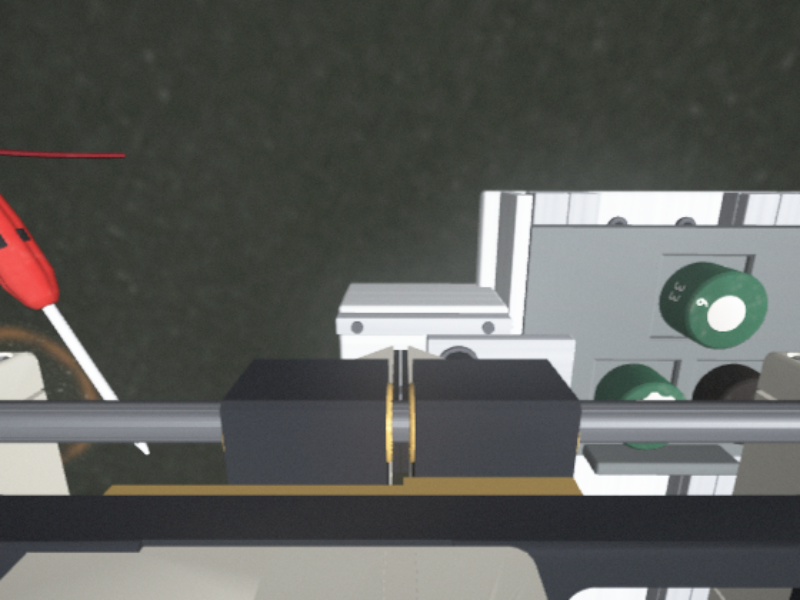

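The bolt plate reaches column 573, past the board edge at 525, and the force jumped to 10.7 N, so it should be at its stop. I'll nudge it once to confirm, then retreat.

```bash
python3 -m pendant '[[[0,0,0.2,0,0],[0,0,0,0,0]]]'; python3 -m pendant '[[[0,0,-0.5,0,0],[0,0,-1,0,0],[0,0,-2,0,0],[0,-4,0,0,0],[0,-4,0,0,0],[0,-4,0,0,0],[0,0,0,2,0],[0,0,0,4,0],[0,0,0,4,0],[0,0,0,0,0],[0,0,0,0,0]]]'
python3 - <<'E'
from plant import bot,viewer
import cv2,pickle,numpy as np
s=bot.read_state();f=viewer.grab_frame('wrist');pickle.dump((s,f),open('w.pkl','wb'))
h=viewer.grab_frame('scene')
a=cv2.resize(f['frame'][:,140:,::-1],(400,400),interpolation=cv2.INTER_AREA)
b=cv2.resize(h['frame'][160:280,220:340,::-1],(400,400),interpolation=cv2.INTER_CUBIC)
cv2.imwrite('pics/s2.png',np.hstack([a,b]))
E
```

```text
time_s: 14.98
ee_pos: [443.6, 295.0, 54.2]
tool_rot: [-72.2, 89.7, -162.9]
wrist_force: [-10.0, -0.7, 5.5]
opening: 0.004
time_s: 16.35
ee_pos: [411.6, 195.7, 175.1]
tool_rot: [107.4, 89.9, 16.6]
wrist_force: [-0.7, -0.3, 0.4]
opening: 0.009
```

View pics/s2.png

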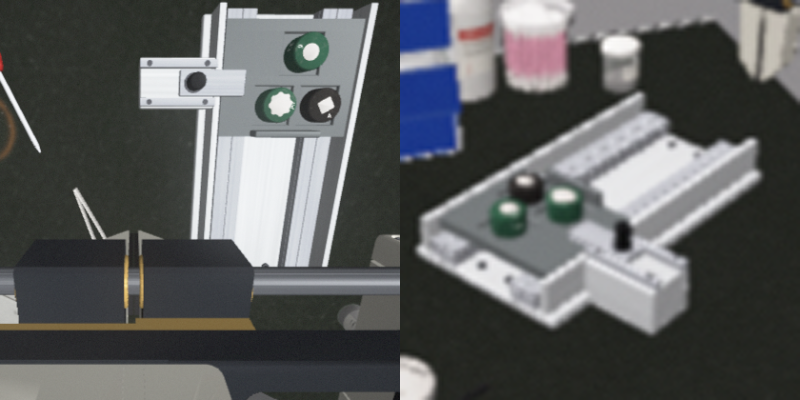

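Both views show the bolt fully over the board's edge, the board seated and level, the specimens upright, and the robot clear.

```bash
python3 -c "
from plant import order
print(order.hand_in())"
```

```text
the job is handed in; nothing more can be done
None
```

The board is home in its notches with the bolt pushed in over its edge, and I handed the job in at about 16.4 s of the 48 s allowed. The hand-in gave no verdict.

- **Board:** I pushed it along the rails by its lip with the shut fingertips. At about 232 mm (world y) the push force fell. About 3 mm further the board stopped dead and the force rose to 14 N, which fits the notch walls. The next pictures showed it level, with its plate just below the guide strip tops.
- **Bolt:** I pushed the knob until it stopped. A further 2 mm nudge produced no movement at about 10 N. The last pictures show the bolt over the board's edge.
- **Everything else:** The last pictures show the specimens upright in their pockets, and the gripper was well clear. The jar and tweezers look in place as far as they are in view. I did not look again at the round block or the hex key, but the arm went nowhere near them.

**Disagreements between measurements:** Two board-corner points in the first scene view were 2–3 pixels off the pose fit. The wrist camera put the lip about 3–4 mm further along than the first fit. Neither mattered, because contact was found by feel.

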